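Set the hot plate's heat dial to the rider

TASK

Set the heat of the hot plate: with a fingertip, push the black dial round by the grey raised step on it until the white index mark on it lines up with the white line on the little black rider block on the scale. Only push the dial round, do not pull it up off its spindle, and leave the saucepan, the jar, the flask and the marker pen where they are.

Things in the scene. Friction and masses are not known exactly. Their poses are not given: they have to be found in the camera images.
- hotplate: White hot plate, fixed, 230 x 430 mm, deck 60 mm high. Origin: on the table, under the dial's axis; z up, x from its front edge (115 mm off, robot's side) to its back, y from the dial to the round heating plate (192 mm across, centre 215 mm along +y, top 70 mm high). Round white scale plate about the dial: 168 mm across, 63 mm high, dark lines every 15 degrees.
- dial (a joint): Angle of the black dial (disc 114 mm across, flat face 74 mm above the table), rad, anticlockwise from above; at 0 the mark points to the hot plate's -x. Turns both ways without stops, friction 0.09 N m (2 to 3 N at 38 mm from the axis), no spring, stays where left. Its cap, pushed onto the spindle, comes up if pulled with a few newtons.
- mark (a point): Outer end of the white index mark (a radial line 27 mm long, 4 mm wide, on the dial's flat face), 58 mm from the dial's axis, 74 mm above the table. It turns with the dial.
- step (a point): Top outer edge of the dial's raised step, on its middle line: 50 mm from the axis, opposite the mark, 92 mm above the table. The step is a grey fan 18 mm high, 10 to 50 mm from the axis; its two upright flat sides run outward 50 degrees either side of the middle line (5 mm outside that radius). The rest of the face is flat and free for a fingertip to push on either side.
- target (a point): Inner end of the white line, 4 mm wide, on top of the rider: 58 mm from the dial's axis, 74 mm above the table. The outer end of the mark must come here. The rider is a fixed black block 22 x 18 x 11 mm beside the dial's edge (60 to 82 mm from the axis), somewhere on the front part of the scale.
- pan: Steel saucepan, 160 mm across and 75 mm high, loose on the heating plate (its rim 145 mm above the table), with a black handle that reaches 210 mm along its +y, turned away from the dial. Origin: centre of its underside. Leave alone.
- jar: Closed glass jar with a steel lid, 76 mm across, 115 mm high, standing beside the hot plate on the dial's side. Origin: centre of its underside. Leave alone.
- flask: Round stoppered glass flask, 100 mm across, 150 mm high, standing behind the hot plate. Origin: centre of its underside. Leave alone.
- marker: Marker pen, 125 x 19 x 17 mm, lying in front of the hot plate. Origin: under its barrel, 42 mm from the barrel's end; x along the pen. Leave alone.

How it is judged:
By the outcome, as a careful person would: the job done as asked, in the order asked, and still so for the second after the job is handed in, with the robot touching nothing.
It also fails if it takes over 56 s, if anything falls off the work surface, if the arm or the gripper's body presses on something with over 40 N, if the wrist force passes 120 N, or if a joint passes its speed limit or range.

ROBOT

A 7-joint arm with a two-finger parallel gripper is mounted at the origin on the work surface. World frame = base frame: x ahead of the robot, y to its left, z up, the work surface at z = 0. Lengths are in mm, angles in rad, forces in N, time in s.
With the tool pointing down it reaches from about 400 to 875 mm from the base axis. Payload 4.4 kg.
Tool frame: the origin (TCP) lies at the very end of the fingers, on their centre line; the grasp point (between the pads) lies 19 mm behind it; z points along the fingers, x is the direction in which the jaws open and shut, and the axes are right-handed (so a half turn about z gives the same grasp; the last joint's range is limited). The gripper opens to 85 mm and grips with 20 to 120 N. Pads are 22 mm wide; open, the fingers measure 114 mm over their backs; the gripper's body (76 mm by 85 mm) begins 54 mm behind the grasp point. The pads swing forward as they close: fully open they stand 13 mm farther back than shut.
Start: joints at [-1.317, 0.628, 0.038, 1.517, -0.027, 0.996, -0.02], TCP at [204.321, 617.066, 231.313] pointing down, gripper open.
Joint ranges: [-3.06, 3.06], [-0.37, 2.12], [-1.25, 1.32], [0.18, 2.47], [-1.1, 4.24], [0.23, 1.98], [-2.94, 2.94]. Speed limits (rad/s): [2.57, 2.57, 3.14, 3.14, 3.14, 3.14, 3.14].

INTERFACE

Orientations are given as [roll, pitch, yaw] about the fixed x, y, z axes, in that order (R = Rz(yaw) Ry(pitch) Rx(roll)).
In Python, from cell import * gives the robot as it stands. The module is installed in compiled form; this text tells all that it offers.
- The arm moves only by the tool play_rows, never from a script. Its argument "targets" is a list of rows, each an object with "slide": the shift along the tool's x, y, z in mm, a list of three; "turn": the turn, a rotation vector about the tool's x, y, z in degrees, a list of three; "hand": the finger opening in mm, from 0 to 85.4. A call has 1 to 5 rows; each row shifts and turns the commanded pose from where the row before left it, along the tool's axes as they then stand; what a row does not reach is not made up. A row lasts 1/8 s, in which the tool goes at most 62.5 mm and 10.7 degrees, less where a joint would pass 70% of its speed; a pose out of reach is approached as far as the arm can. A call is refused whole if a number of a shift passes 62.5 or a number of a turn 10.7, either way. A call with a gripper value outside its range is refused whole. The fingers move at their own pace and stop on an object; the grip force is fixed at half the most. Time passes only in rows, so rows that do not move let the fingers close. It gives the time, the measured TCP pose, the force and the opening at its end, in the units of the state.
- read_state(): the state, without advancing time (a new reading comes with each control period).
- get_image(name): name is "side" or "top"; returns (picture, depth): 400x640x3 uint8, blue, green, red; 400x640 float32, mm along the optical axis (not along the pixel's ray), 0 where there is no reading.
- calibration(name): a dict with "K" (3x3 intrinsics, pixels), "R" (3x3) and "t" (3): a world point X has camera coordinates R X + t. Camera axes: x right, y down, z forward; pixel columns grow to the right and rows downward; lengths in mm; the calibration is good to about 2 mm. A picture is of the moment at which its call begins. calibration takes no time and is no camera call.
- finish_job(): hands the job in, once; it reports no verdict.
The state is a dict: "clock": time; "qpos": joint angles; "qd": joint speeds; "tau": joint torques, N m; "eef_pos": TCP position; "tool_rot": TCP orientation; "force": force on the tool from outside, world axes, zero at the start; "torque": the same for the moment, N m; "width": finger opening in mm.
Only numpy, scipy, OpenCV 4.12 (cv2) and the standard library are available. Lean on these libraries where they do the work, as an engineer would, in place of code of your own. Each camera call takes 0.05 s, during which the arm holds its last target.

## Working session

There is one attempt and no reset: what is moved stays moved. The work goes in short steps, Python scripts to look and compute and a tool call to move; the robot and the scene stay as the last step left them, time stands still between calls to the robot, and variables do not carry over. Pictures are saved under pics/ and viewed, and the job is handed in when it is done.

Besides the shell and the picture viewer there is one more tool, called as a command line: name --argument value ..., lists and objects as JSON in quotes. play_rows: Moves the arm, as the interface text tells. Its arguments: {"type":"object","properties":{"targets":{"type":"array"}},"required":["targets"]}

```bash
mkdir -p pics
python3 - <<'E'
from cell import *
import cv2,numpy as np
s=read_state();print({k:np.round(s[k],3) for k in ['clock','eef_pos','tool_rot','force','width']})
for n in ["top","side"]:
    p,d=get_image(n);c=calibration(n);cv2.imwrite(f"pics/{n}0.png",p);np.savez(f"{n}0.npz",p=p,d=d,**{k:np.array(c[k]) for k in c})
    print(n,c)
E
```

```text
{'clock': np.float64(0.0), 'eef_pos': array([204.119, 616.473, 230.367]), 'tool_rot': array([3.142e+00, 2.000e-03, 1.251e+00]), 'force': array([-0.348, -0.09 ,  0.563]), 'width': np.float64(85.364)}
top {'K': array([[372.03368977,   0.        , 316.45090173],
       [  0.        , 372.03368977, 202.37310731],
       [  0.        ,   0.        ,   1.        ]]), 'R': array([[ 0.02389301, -0.99902914, -0.0370122 ],
       [-0.98424724, -0.01701988, -0.1759764 ],
       [ 0.17517561,  0.04063377, -0.98369833]]), 't': array([-19.0437126 , 560.78581449, 766.19756238])}
side {'K': array([[390.61385475,   0.        , 317.29577304],
       [  0.        , 390.61385475, 198.89157579],
       [  0.        ,   0.        ,   1.        ]]), 'R': array([[-0.91408972, -0.40530846,  0.01284653],
       [-0.31760002,  0.6958653 , -0.64412865],
       [ 0.25213134, -0.59287143, -0.76480929]]), 't': array([488.78621002, 241.76068697, 638.78904582])}
```

View pics/top0.png

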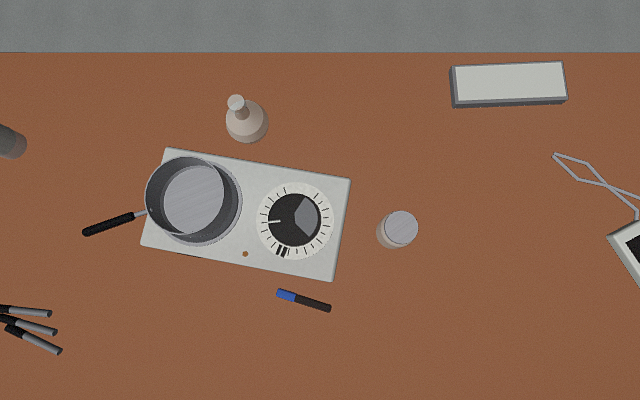

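View pics/side0.png

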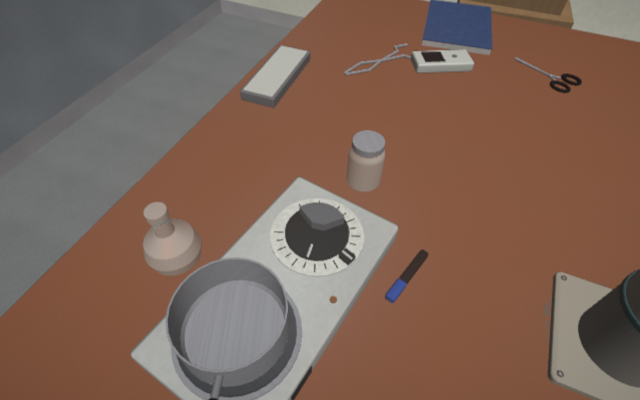

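```bash
cat > h.py <<'E'
import numpy as np,cv2
def bp(c,u,v,z):
    K,R,t=c['K'],c['R'],c['t'];d=R.T@np.linalg.inv(K)@np.array([u,v,1.]);o=-R.T@t
    return o+d*(z-o[2])/d[2]
def rect(c,p,cx,cy,z,half=100,s=3):
    n=int(2*half*s);K,R,t=c['K'],c['R'],c['t']
    # out pixel (col,row): col-> -y , row-> -x  (like the top view)
    j,i=np.meshgrid(np.arange(n),np.arange(n));X=np.stack([cx+half-i/s,cy+half-j/s,np.full(i.shape,z)],-1)
    q=(X@R.T+t)@K.T;m=(q[...,:2]/q[...,2:]).astype(np.float32)
    return cv2.remap(p,m[...,0],m[...,1],cv2.INTER_CUBIC)
E
python3 - <<'E'
from h import *
for n,g,uv in [("top",None,(295,221)),("side",None,(317,234))]:
    c=np.load(f"{n}0.npz");p=c['p'];x=bp(c,*uv,74);print(n,x)
    if n=="top": c0=x
    cv2.imwrite(f"pics/r_{n}.png",rect(c,p,c0[0],c0[1],74 if n=="top" else 74,95,3))
c=np.load("top0.npz")
for nm,u,v,z in [("jar",401,226,115),("flask",236,102,150),("pan",187,195,145),("mk1",278,292,10),("mk2",330,309,10),("c1",166,149,60),("c2",350,179,60),("c3",332,281,60),("c4",141,244,60)]:
    print(nm,bp(c,u,v,z).round(0))
E
```

```text
top [515.96569579  35.8562391   74.        ]
side [516.26868693  45.24958507  74.        ]
jar [ 505. -178.  115.]
flask [747. 157. 150.]
pan [554. 243. 145.]
mk1 [365.  74.  10.]
mk2 [332. -41.  10.]
c1 [676. 335.  60.]
c2 [612. -80.  60.]
c3 [394. -44.  60.]
c4 [461. 369.  60.]
```

```bash
python3 -c "
import cv2,numpy as np
a=cv2.imread('pics/r_top.png');b=cv2.imread('pics/r_side.png');cv2.imwrite('pics/rr.png',cv2.resize(np.hstack([a,b]),(800,400)))"
```

```text
(no output)
```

View pics/rr.png

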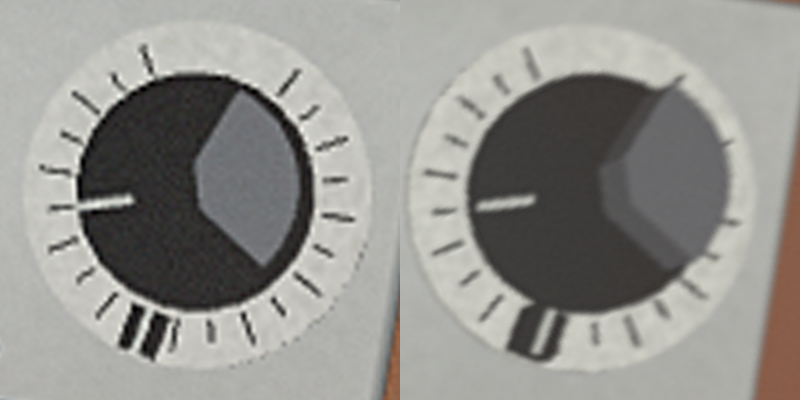

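```bash
cat >> h.py <<'E'
from scipy.optimize import least_squares
from scipy.ndimage import map_coordinates
def fitdial(c,p,c0,s=4,half=95,view=None,excl=()):
    g=cv2.cvtColor(rect(c,p,c0[0],c0[1],74,half,s),cv2.COLOR_BGR2GRAY).astype(float);g=cv2.GaussianBlur(g,(0,0),2)
    if view: cv2.imwrite(view,cv2.resize(rect(c,p,c0[0],c0[1],74,half,s),(700,700)))
    P=[]
    for a in np.radians(np.arange(0,360,3)):
        r=np.arange(48,66,.25);x=r*np.cos(a);y=r*np.sin(a)
        v=map_coordinates(g,[(half-x)*s,(half-y)*s],order=1);d=np.gradient(v);k=d.argmax()
        if d[k]>2: P.append((c0[0]+x[k],c0[1]+y[k]))
    P=np.array(P);f=least_squares(lambda q:np.hypot(P[:,0]-q[0],P[:,1]-q[1])-q[2],[*c0[:2],57],loss='soft_l1',f_scale=.5).x
    return f,g,len(P)
def prof(c,p,ctr,r0,r1,thr_deg=None):
    s,half=4,95
    g=cv2.cvtColor(rect(c,p,ctr[0],ctr[1],74,half,s),cv2.COLOR_BGR2GRAY).astype(float)
    a=np.radians(np.arange(0,360,.5));r=np.arange(r0,r1,.5);A,Rr=np.meshgrid(a,r,indexing='ij')
    return np.degrees(a),map_coordinates(g,[(half-Rr*np.cos(A))*s,(half-Rr*np.sin(A))*s],order=1).mean(1)
def peak(a,v,lo,hi):
    m=(a>=lo)&(a<=hi);w=v[m]-np.percentile(v[m],30);w[w<.3*w.max()]=0;return (a[m]*w).sum()/w.sum()
E
python3 - <<'E'
from h import *
for n,c0 in [("top",(516,38)),("side",(516,40))]:
    c=np.load(f"{n}0.npz");p=c['p'];f,g,k=fitdial(c,p,c0,view=f"pics/f_{n}.png");print(n,f,k)
    for r0,r1 in [(34,54),(63,78)]:
        a,v=prof(c,p,f,r0,r1);m=(a>60)&(a<190);print(r0,[(int(x),int(y)) for x,y in zip(a[m][::4],v[m][::4])])
E
```

```text
top [519.80097828  37.91560848  56.60028778] 120
34 [(60, 45), (62, 44), (64, 45), (66, 45), (68, 44), (70, 43), (72, 45), (74, 47), (76, 45), (78, 45), (80, 44), (82, 43), (84, 47), (86, 44), (88, 39), (90, 40), (92, 71), (94, 149), (96, 214), (98, 181), (100, 72), (102, 30), (104, 35), (106, 45), (108, 47), (110, 44), (112, 45), (114, 45), (116, 45), (118, 45), (120, 46), (122, 47), (124, 48), (126, 46), (128, 46), (130, 46), (132, 45), (134, 44), (136, 46), (138, 46), (140, 46), (142, 47), (144, 46), (146, 46), (148, 47), (150, 47), (152, 45), (154, 46), (156, 47), (158, 43), (160, 44), (162, 46), (164, 48), (166, 46), (168, 44), (170, 46), (172, 47), (174, 47), (176, 47), (178, 47), (180, 46), (182, 46), (184, 48), (186, 47), (188, 47)]
63 [(60, 194), (62, 198), (64, 193), (66, 141), (68, 196), (70, 195), (72, 195), (74, 197), (76, 199), (78, 209), (80, 137), (82, 155), (84, 209), (86, 196), (88, 196), (90, 197), (92, 200), (94, 195), (96, 138), (98, 199), (100, 201), (102, 196), (104, 197), (106, 199), (108, 205), (110, 149), (112, 136), (114, 209), (116, 196), (118, 196), (120,
[... 1219 characters left out ...]
, (70, 179), (72, 195), (74, 196), (76, 199), (78, 202), (80, 194), (82, 123), (84, 187), (86, 202), (88, 199), (90, 199), (92, 200), (94, 192), (96, 133), (98, 188), (100, 201), (102, 198), (104, 200), (106, 201), (108, 194), (110, 122), (112, 189), (114, 197), (116, 196), (118, 197), (120, 199), (122, 194), (124, 135), (126, 187), (128, 197), (130, 197), (132, 199), (134, 202), (136, 193), (138, 120), (140, 188), (142, 203), (144, 200), (146, 198), (148, 161), (150, 69), (152, 56), (154, 59), (156, 57), (158, 103), (160, 179), (162, 137), (164, 59), (166, 65), (168, 144), (170, 197), (172, 200), (174, 200), (176, 198), (178, 195), (180, 168), (182, 165), (184, 197), (186, 199), (188, 198)]
```

The dial's axis is at about (519, 39). The mark points at 96° and the rider line at about 159°, so the dial has to turn about +63° anticlockwise. I'll close the fingers, turn the tool to face the step's trailing side, and travel at height.

play_rows --targets '[{"slide": [0,0,0],"turn": [0,0,8.5],"hand": 0},{"slide": [0,0,0],"turn": [0,0,8.5],"hand": 0},{"slide": [0,0,0],"turn": [0,0,8.5],"hand": 0},{"slide": [-19.3,50.2,0],"turn": [0,0,0],"hand": 0},{"slide": [-19.3,50.2,0],"turn": [0,0,0],"hand": 0}]'

```text
clock: 0.72
eef_pos: [250.1, 518.4, 230.6]
tool_rot: [3.141, 0.001, 0.807]
force: [0.7, 0.7, 0.4]
width: 0.1
```

play_rows --targets '[{"slide": [-19.3,50.2,0],"turn": [0,0,0],"hand": 0},{"slide": [-19.3,50.2,0],"turn": [0,0,0],"hand": 0},{"slide": [-19.3,50.2,0],"turn": [0,0,0],"hand": 0},{"slide": [-19.3,50.2,0],"turn": [0,0,0],"hand": 0},{"slide": [-19.3,50.2,0],"turn": [0,0,0],"hand": 0}]'

```text
clock: 1.35
eef_pos: [364.8, 274.6, 231.2]
tool_rot: [3.142, 0.0, 0.806]
force: [1.1, 0.1, 0.0]
width: 0.2
```

play_rows --targets '[{"slide": [-19.3,50.2,0],"turn": [0,0,0],"hand": 0},{"slide": [-19.3,50.2,0],"turn": [0,0,0],"hand": 0},{"slide": [-19.3,50.2,0],"turn": [0,0,0],"hand": 0},{"slide": [-19.3,50.2,0],"turn": [0,0,0],"hand": 0},{"slide": [-19.3,50.2,0],"turn": [0,0,0],"hand": 0}]'

```text
clock: 1.98
eef_pos: [479.0, 31.3, 231.2]
tool_rot: [-3.141, -0.0, 0.806]
force: [1.1, 0.7, 0.6]
width: 0.0
```

play_rows --targets '[{"slide": [0,0,0],"turn": [0,0,0],"hand": 0},{"slide": [0,0,20],"turn": [0,0,0],"hand": 0},{"slide": [0,0,30],"turn": [0,0,0],"hand": 0},{"slide": [0,0,40],"turn": [0,0,0],"hand": 0},{"slide": [0,0,20],"turn": [0,0,0],"hand": 0}]'

```text
clock: 2.6
eef_pos: [476.8, 34.1, 119.4]
tool_rot: [-3.139, 0.002, 0.808]
force: [-0.1, 0.6, -1.0]
width: -0.0
```

```bash
cat > look.py <<'E'
import sys
from cell import *
from h import *
k=sys.argv[1]
s=read_state();print({q:np.round(s[q],3) for q in ['clock','eef_pos','tool_rot','force','width','qpos']})
I=[]
for n in ["top","side"]:
    p,d=get_image(n);c=calibration(n);np.savez(f"{n}{k}.npz",p=p,d=d,**{q:np.array(c[q]) for q in c})
    I.append(cv2.resize(p[130:300,200:400] if n=="top" else p[110:310,220:430],(400,380)))
cv2.imwrite(f"pics/look{k}.png",np.hstack(I))
E
python3 look.py 1
```

```text
{'clock': np.float64(2.6), 'eef_pos': array([476.826,  34.129, 119.418]), 'tool_rot': array([-3.139e+00,  2.000e-03,  8.080e-01]), 'force': array([-0.15 ,  0.622, -0.999]), 'width': np.float64(-0.029), 'qpos': array([-0.244,  0.575,  0.166,  2.093, -0.193,  0.491,  0.875])}
```

View pics/look1.png

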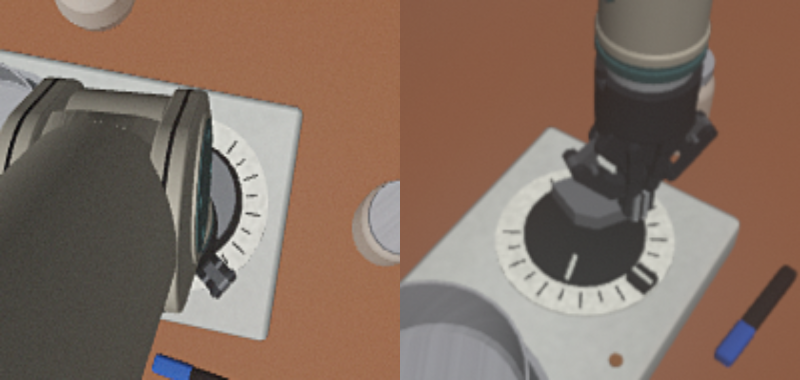

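The side view (right) shows the finger hanging just in front of the step's trailing face. The arm hides most of the dial in the top view. The next move is down.

play_rows --targets '[{"slide": [0,0,18],"turn": [0,0,0],"hand": 0},{"slide": [0,0,12],"turn": [0,0,0],"hand": 0},{"slide": [0,0,7],"turn": [0,0,0],"hand": 0},{"slide": [0,0,0],"turn": [0,0,0],"hand": 0}]'

```text
clock: 3.2
eef_pos: [478.4, 33.0, 84.2]
tool_rot: [-3.141, 0.0, 0.806]
force: [0.1, -0.6, -0.1]
width: 0.2
```

```bash
python3 look.py 2
```

```text
{'clock': np.float64(3.2), 'eef_pos': array([478.391,  32.97 ,  84.226]), 'tool_rot': array([-3.141,  0.   ,  0.806]), 'force': array([ 0.06 , -0.632, -0.123]), 'width': np.float64(0.164), 'qpos': array([-0.221,  0.64 ,  0.138,  2.113, -0.213,  0.401,  0.892])}
```

View pics/look2.png

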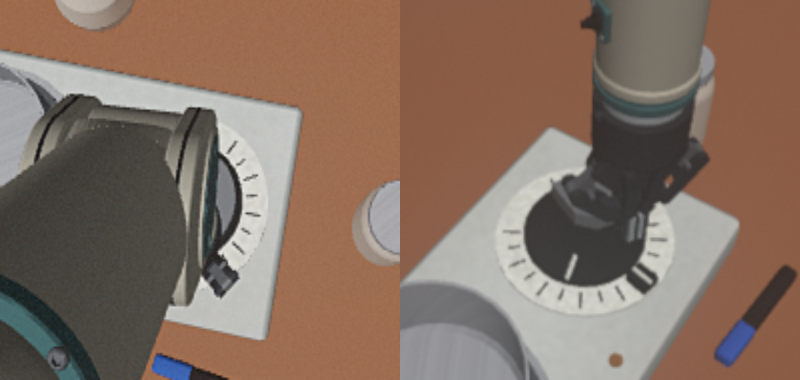

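play_rows --targets '[{"slide": [0,3,2],"turn": [0,0,0],"hand": 0},{"slide": [0,3,0],"turn": [0,0,0],"hand": 0},{"slide": [0,2,0],"turn": [0,0,0],"hand": 0},{"slide": [0,0,0],"turn": [0,0,0],"hand": 0}]'

```text
clock: 3.8
eef_pos: [484.5, 27.1, 82.3]
tool_rot: [3.141, -0.0, 0.806]
force: [0.5, -0.2, -0.0]
width: 0.0
```

play_rows --targets '[{"slide": [-1.36,2.92,0],"turn": [0,0,-5],"hand": 0},{"slide": [-1.36,2.92,0],"turn": [0,0,-5],"hand": 0},{"slide": [-1.36,2.92,0],"turn": [0,0,-5],"hand": 0},{"slide": [-1.36,2.92,0],"turn": [0,0,-5],"hand": 0},{"slide": [0,0,0],"turn": [0,0,0],"hand": 0}]'

```text
clock: 4.42
eef_pos: [489.7, 16.4, 82.2]
tool_rot: [-3.14, 0.0, 1.154]
force: [-0.9, 0.9, 0.6]
width: 0.2
```

```bash
cat >> look.py <<'E'
c=np.load(f"side{k}.npz")
a,v=prof(c,c['p'],(518.9,40.0),34,54)
m=(a>80)&(a<185);i=np.argmax(np.where(m,v,0));print("side mark",peak(a,v,a[i]-8,a[i]+8),v[i])
try:
    c0=np.load("side0.npz");a,v=prof(c0,c0['p'],(518.9,40.0),62,74);print("target",peak(a,v,155,165))
except Exception as e: print(e)
cv2.imwrite(f"pics/rs{k}.png",cv2.resize(rect(c,c['p'],518.9,40,74,95,4),(500,500)))
E
python3 look.py 3
```

```text
{'clock': np.float64(4.425), 'eef_pos': array([489.712,  16.39 ,  82.174]), 'tool_rot': array([-3.14 ,  0.   ,  1.154]), 'force': array([-0.904,  0.85 ,  0.614]), 'width': np.float64(0.168), 'qpos': array([-0.122,  0.648,  0.047,  2.084, -0.072,  0.412,  1.136])}
side mark 111.19651410791587 189.92084552967214
target 160.840731331634
```

View pics/look3.png

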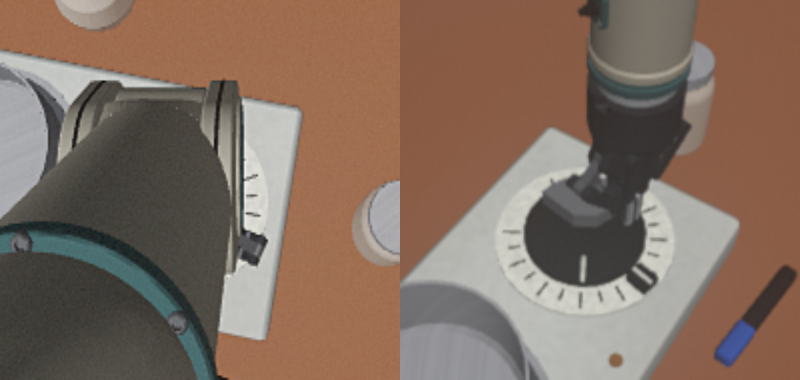

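The dial is turning with the finger. The mark has gone from about 96° to 111°. I'll keep going.

play_rows --targets '[{"slide": [-1.36,2.92,0],"turn": [0,0,-5],"hand": 0},{"slide": [-1.36,2.92,0],"turn": [0,0,-5],"hand": 0},{"slide": [-1.36,2.92,0],"turn": [0,0,-5],"hand": 0},{"slide": [-1.36,2.92,0],"turn": [0,0,-5],"hand": 0},{"slide": [0,0,0],"turn": [0,0,0],"hand": 0}]'

```text
clock: 5.15
eef_pos: [499.7, 7.3, 82.2]
tool_rot: [-3.141, 0.0, 1.502]
force: [-2.6, -0.8, 0.5]
width: 0.4
```

play_rows --targets '[{"slide": [-1.36,2.92,0],"turn": [0,0,-5],"hand": 0},{"slide": [-1.36,2.92,0],"turn": [0,0,-5],"hand": 0},{"slide": [-1.36,2.92,0],"turn": [0,0,-5],"hand": 0},{"slide": [-1.36,2.92,0],"turn": [0,0,-5],"hand": 0},{"slide": [0,0,0],"turn": [0,0,0],"hand": 0}]'

```text
clock: 5.78
eef_pos: [511.8, 2.3, 82.2]
tool_rot: [-3.141, 0.0, 1.85]
force: [-1.7, -1.7, 1.6]
width: -0.1
```

```bash
python3 look.py 4; python3 -c "
import cv2,numpy as np
cv2.imwrite('pics/m4.png',np.hstack([cv2.imread('pics/look4.png')[:,400:],cv2.resize(cv2.imread('pics/rs4.png'),(380,380))]))"
```

```text
{'clock': np.float64(5.775), 'eef_pos': array([511.803,   2.304,  82.2  ]), 'tool_rot': array([-3.141,  0.   ,  1.85 ]), 'force': array([-1.701, -1.713,  1.6  ]), 'width': np.float64(-0.094), 'qpos': array([ 0.031,  0.667, -0.136,  2.024,  0.19 ,  0.463,  1.604])}
side mark 154.0748364202092 183.61683114722223
target 160.840731331634
```

View pics/m4.png

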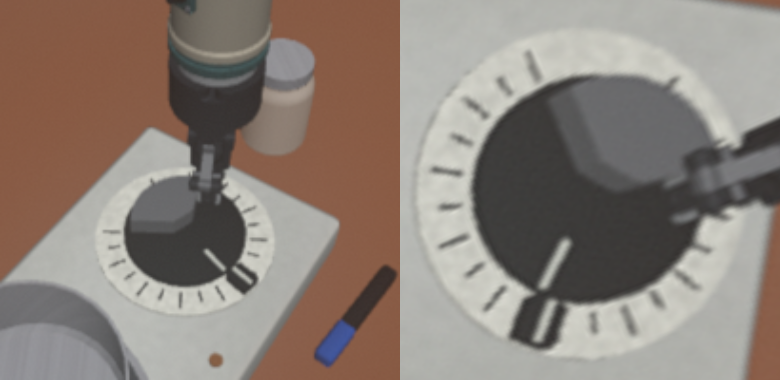

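play_rows --targets '[{"slide": [-0.7,1.46,0],"turn": [0,0,-2.5],"hand": 0},{"slide": [-0.5,1.1,0],"turn": [0,0,-2],"hand": 0},{"slide": [0,0,0],"turn": [0,0,0],"hand": 0},{"slide": [0,0,0],"turn": [0,0,0],"hand": 0}]'

```text
clock: 6.38
eef_pos: [515.0, 2.5, 82.3]
tool_rot: [3.141, -0.0, 1.931]
force: [-1.0, -2.7, 0.2]
width: -0.1
```

```bash
python3 look.py 5
python3 - <<'E'
from h import *
c=np.load("side5.npz")
for ctr in [(518.9,40),(519.8,38.5),(518.9,39)]:
    a,v=prof(c,c['p'],ctr,34,54);i=np.argmax(np.where((a>130)&(a<180),v,0));b,w=prof(c,c['p'],ctr,62,74)
    print(ctr,peak(a,v,a[i]-8,a[i]+8),peak(b,w,156,164.5))
cv2.imwrite('pics/z5.png',cv2.resize(rect(c,c['p'],470,58,74,35,10),(600,600)))
E
```

```text
{'clock': np.float64(6.375), 'eef_pos': array([514.985,   2.52 ,  82.296]), 'tool_rot': array([ 3.141, -0.   ,  1.931]), 'force': array([-0.968, -2.67 ,  0.241]), 'width': np.float64(-0.141), 'qpos': array([ 0.047,  0.67 , -0.158,  2.016,  0.218,  0.471,  1.659])}
side mark 159.73375297438918 182.80853198775358
target 160.840731331634
(518.9, 40) 159.73375297438918 160.9541943687152
(519.8, 38.5) 158.32591776942232 159.99751243546632
(518.9, 39) 158.5118607314633 160.07125920218684
```

View pics/z5.png

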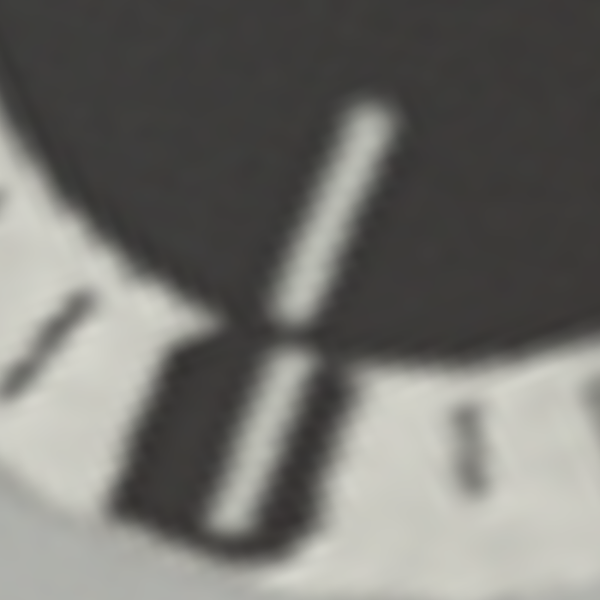

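Still about 1.5–2° short. I'll nudge it.

play_rows --targets '[{"slide": [-0.4,0.9,0],"turn": [0,0,-1.5],"hand": 0},{"slide": [0,0,0],"turn": [0,0,0],"hand": 0},{"slide": [0,0,0],"turn": [0,0,0],"hand": 0}]'

```text
clock: 6.85
eef_pos: [515.9, 2.5, 82.3]
tool_rot: [3.141, -0.0, 1.958]
force: [-1.8, -2.9, -0.2]
width: 0.1
```

```bash
python3 look.py 6
python3 - <<'E'
from h import *
c=np.load("side6.npz")
for ctr in [(518.9,40),(519.8,38.5),(518.9,39)]:
    a,v=prof(c,c['p'],ctr,34,54);i=np.argmax(np.where((a>130)&(a<180),v,0));b,w=prof(c,c['p'],ctr,62,74)
    print(ctr,peak(a,v,a[i]-8,a[i]+8),peak(b,w,156,164.5))
cv2.imwrite('pics/z6.png',cv2.resize(rect(c,c['p'],470,58,74,35,10),(600,600)))
E
```

```text
{'clock': np.float64(6.85), 'eef_pos': array([515.919,   2.504,  82.276]), 'tool_rot': array([ 3.141, -0.   ,  1.958]), 'force': array([-1.805, -2.861, -0.22 ]), 'width': np.float64(0.088), 'qpos': array([ 0.052,  0.672, -0.166,  2.013,  0.227,  0.474,  1.677])}
side mark 161.44208036147143 181.2760474407659
target 160.840731331634
(518.9, 40) 161.44208036147143 160.95221608677068
(519.8, 38.5) 159.99024238449027 159.99317262393336
(518.9, 39) 160.20177005246657 160.06760391935774
```

View pics/z6.png

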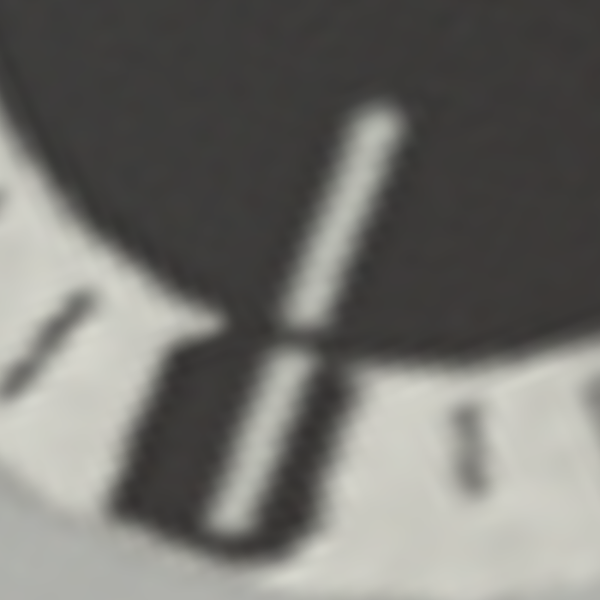

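The mark now lines up with the rider line in the side view, about 0.5 mm off. I'll back off sideways, lift, and clear the view.

play_rows --targets '[{"slide": [0,-5,0],"turn": [0,0,0],"hand": 0},{"slide": [0,-8,0],"turn": [0,0,0],"hand": 0},{"slide": [0,0,0],"turn": [0,0,0],"hand": 0},{"slide": [0,0,-30],"turn": [0,0,0],"hand": 0},{"slide": [0,0,-50],"turn": [0,0,0],"hand": 0}]'

```text
clock: 7.58
eef_pos: [502.9, -2.1, 162.1]
tool_rot: [-3.139, -0.002, 1.958]
force: [1.6, 0.1, 0.3]
width: 0.3
```

play_rows --targets '[{"slide": [0,0,-50],"turn": [0,0,0],"hand": 0},{"slide": [0,0,-20],"turn": [0,0,0],"hand": 0},{"slide": [0,0,0],"turn": [0,0,0],"hand": 0},{"slide": [50,-7,0],"turn": [0,0,0],"hand": 0},{"slide": [50,-7,0],"turn": [0,0,0],"hand": 0}]'

```text
clock: 8.2
eef_pos: [452.0, 85.6, 231.0]
tool_rot: [-3.14, -0.001, 1.956]
force: [0.2, 0.4, 0.3]
width: -0.1
```

play_rows --targets '[{"slide": [50,-7,0],"turn": [0,0,0],"hand": 0},{"slide": [50,-7,0],"turn": [0,0,0],"hand": 0},{"slide": [50,-7,0],"turn": [0,0,0],"hand": 0},{"slide": [50,-7,0],"turn": [0,0,0],"hand": 0},{"slide": [0,0,0],"turn": [0,0,0],"hand": 0}]'

```text
clock: 8.82
eef_pos: [348.9, 263.0, 231.4]
tool_rot: [-3.14, -0.002, 1.966]
force: [0.2, -0.1, 0.1]
width: -0.0
```

```bash
python3 look.py 7
python3 - <<'E'
from h import *
Z=[]
for n,ctr,cc in [("top",(519.8,38),(470,56)),("side",(518.9,40),(470,58)),("side",(518.9,39),0)]:
    c=np.load(f"{n}7.npz")
    a,v=prof(c,c['p'],ctr,34,54);i=np.argmax(np.where((a>130)&(a<180),v,0));b,w=prof(c,c['p'],ctr,62,74)
    print(n,ctr,peak(a,v,a[i]-8,a[i]+8),peak(b,w,155.5,163))
    if cc: Z.append(cv2.resize(rect(c,c['p'],*cc,74,35,10),(400,400)))
cv2.imwrite('pics/z7.png',np.hstack(Z))
cv2.imwrite('pics/top7.png',np.load("top7.npz")['p'])
E
```

```text
{'clock': np.float64(8.825), 'eef_pos': array([348.866, 262.971, 231.364]), 'tool_rot': array([-3.140e+00, -2.000e-03,  1.966e+00]), 'force': array([ 0.151, -0.056,  0.082]), 'width': np.float64(-0.026), 'qpos': array([-0.464,  0.342, -0.321,  2.073,  0.152,  0.749,  1.087])}
side mark 161.4584172206259 190.87729163195064
target 160.840731331634
top (519.8, 38) 158.17245307500627 158.8570644667453
side (518.9, 40) 161.4584172206259 160.95143602142656
side (518.9, 39) 160.21947051005296 160.07957355575633
```

View pics/z7.png

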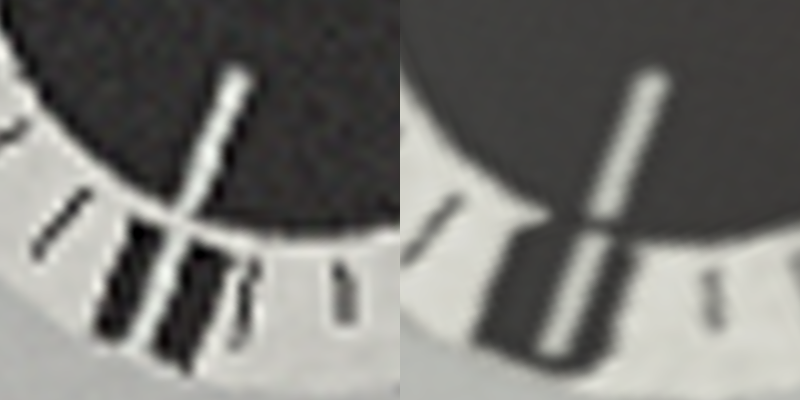

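View pics/top7.png

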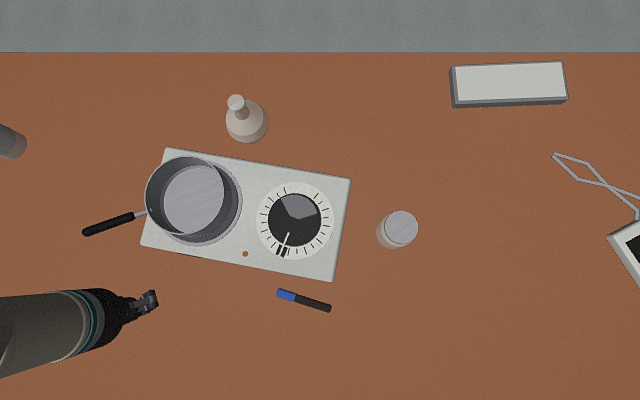

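Both views show the mark in line with the rider line, within about 0.7°. The other objects are at the same pixels as before, and the arm is clear.

```bash
python3 -c "
from cell import *
print(finish_job())"
```

```text
the job is handed in; nothing more can be done
None
```

I pushed the dial about 63° anticlockwise by its grey step, using the closed fingertips. The white mark now lines up with the rider's white line. I then backed the fingers off, lifted them clear and handed the job in at about 9 s.

- **Alignment:** the mark and the line agree to within about 0.7° in both views. The top view shows the mark 0.7° short, and the side view shows it 0.1–0.5° past. The two views disagree only by that amount, about 1 mm at the mark's outer end.
- **Forces:** the measured contact force never went above about 3.5 N in the readings. The fingers only moved sideways at the dial, so nothing pulled up on the cap. I didn't check the cap's height separately.
- **Other objects:** the pan, jar, flask and marker looked unmoved in the last top picture.

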